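# Offer the lamp module up to the microscope's light source

### The arm

A 6-joint arm with a two-finger parallel gripper is mounted at the origin on the work surface. World frame = base frame: x ahead of the robot, y to its left, z up, the work surface at z = 0. Lengths are in mm, angles in rad, forces in N, time in s.
With the tool pointing down it reaches from about 300 to 775 mm from the base axis. Payload 14.6 kg.
Tool frame: the origin (TCP) lies at the very end of the fingers, on their centre line; the grasp point (between the pads) lies 19 mm behind it; z points along the fingers, y is the line along which they close (so a half turn about z gives the same grasp; the last joint's range is limited). The gripper opens to 94 mm and grips with 3 to 60 N. Pads are 16 mm wide; open, the fingers measure 119 mm over their backs; the gripper's body (75 mm by 177 mm) begins 78 mm behind the grasp point.
Start: joints at [1.276, 0.3, 1.521, -0, 1.321, -0.067], TCP at [124.207, 535.781, 205.446] pointing down, gripper open.
Joint ranges: [-3.03, 3.03], [-0.79, 2.21], [0.23, 2.52], [-1.04, 4.18], [0, 3.07], [-2.55, 2.55]. Speed limits (rad/s): [2.22, 2.22, 2.57, 3.14, 3.14, 3.14].

### API

Orientations are given as [roll, pitch, yaw] about the fixed x, y, z axes, in that order (R = Rz(yaw) Ry(pitch) Rx(roll)).
In Python, from cell import manip, camera, get_calibration gives the robot as it stands. The module is installed in compiled form; this text tells all that it offers.
- The arm moves only by the tool jog_arm, never from a script. Its argument "plan" is one flat list of numbers, 6 for each row, row after row: the shift along the world's x, y, z in m, then the turn, a rotation vector about the world's x, y, z in degrees. A call has 1 to 20 rows; each row is the pose to reach, as a shift and turn from the pose commanded when the call began; what a row does not reach only later rows make up. A row lasts 1/10 s, in which the tool goes at most 50 mm and 8.59 degrees, less where a joint would pass 70% of its speed; a pose out of reach is approached as far as the arm can. A call with a gripper value outside its range is refused whole. "claw" is the finger opening in m, from 0 to 0.094, set as the call begins (left out, the last holds). The fingers move at their own pace and stop on an object; "force" is the grip in N (left out, the last holds). Time passes only in rows, so rows that repeat a pose let the fingers close. It gives the time, the measured TCP pose, the force, the opening and the grip force at its end, in the units of the state.
- manip.read_state(): the state, without advancing time (a new reading comes with each control period).
- camera(name): name is "scene" or "top" or "wrist"; returns (picture, depth): 384x512x3 uint8, red, green, blue; 384x512 float32, mm along the optical axis (not along the pixel's ray), 0 where there is no reading.
- get_calibration(name): a dict with "fx", "fy", "cx", "cy" (pixels), "k1" (the pictures are not rectified: a ray, as slopes to the right and down, at radius r is drawn at 1 + k1 r^2 times it, then the intrinsics apply), "origin" and "attitude" of the camera in the world. Camera axes: x right, y down, z forward; pixel columns grow to the right and rows downward; lengths in mm; the calibration is good to about 2 mm. A picture is of the moment at which its call begins: read the wrist's pose just before it. get_calibration takes no time and is no camera call; for the wrist camera it gives the pose at the moment of the call.
- manip.sign_off(): hands the job in; it is judged then, once.
The state is a dict: "clock": time; "joints": joint angles; "qd": joint speeds; "effort": joint torques, N m; "eef_pos": TCP position; "eef_rot": TCP orientation; "wrist_force": force on the tool from outside, world axes, zero at the start; "moment": the same for the moment, N m; "finger_gap": finger opening in mm; "finger_force": force on a finger pad.
Only numpy, scipy, OpenCV 4.12 (cv2) and the standard library are available. Lean on these libraries where they do the work, as an engineer would, in place of code of your own. Each camera call takes 0.05 s, during which the arm holds its last target. There are 200 camera calls.

### The job

We are fitting the new lamp module to the microscope's light source. First turn the dimmer knob down until its pointer reads zero; only then pick the lamp module out of the blue tray and hold it level over the lamp seat, its four screw holes lined up with the four threaded holes and its plate hovering about 10 mm above the seat, touching nothing, so that I can plug in the lead underneath and start the screws. Finish while still holding it there, quite still, and leave everything else on the bench where it is.

Things in the scene. Friction and masses are not known exactly. Their poses are not given: they have to be found in the camera images.
- dimmer (a joint): Dimmer knob of the light source, on its top face to the right as seen from the robot. Value in rad: 0 = pointer at the red zero mark, growing as it is turned CLOCKWISE seen from above (full brightness 4.71); so it is turned anticlockwise to zero. An end stop lies 0.04 rad beyond zero. It stays where it is left (friction torque about 0.03 N m, no spring).
- dimmer_grip (a point): Point on the dimmer's vertical axis, 20 mm above the light source's 80 mm high top face. Black pointer knob: an upright bar 40 mm long, 12 mm wide (pinch it across this width), its top 10.5 mm above this point, standing on a round skirt of 48 mm diameter whose top lies 15.5 mm below this point. This frame turns with the knob: +x runs along the bar to the end with the white pointer line, z up.
- zero_mark (a point): Middle of the red zero mark of the dimmer's scale, 33 mm from the knob's axis, flat on the top face. The scale's other ten marks are white and run clockwise from it.
- light_source: LED light source of a microscope, fixed to the bench: white metal box 200 mm (x, front to back) x 240 mm (y) x 80 mm high on the bench, origin under its centre, its front (-x) to the robot, a short light outlet at the back. On top: the dimmer at (-20, -68) mm and the aluminium lamp seat centred at (0, +55) mm.
- seat (a point): Centre of the lamp seat's top face, 84 mm above the bench: an aluminium frame 108 x 74 mm, 4 mm proud of the box's top, around an open rectangular bay. Axes as light_source: x along the 108 mm side, y along the 74 mm side, z up. The four threaded holes lie at (+-40, +-23) mm.
- lamp_module: The lamp module, loose, 0.19 to 0.34 kg: an aluminium cover plate 100 mm (x) x 66 mm (y) x 5 mm with four 6.5 mm through holes at (+-40, +-23) mm, and on its middle a dark finned heat sink 54 mm (x) x 40 mm (y) x 38 mm high, solid to the grip (fins along x; its outer +-y faces are flat, 40 mm apart). Flat underside; origin at the underside's centre, z up; 43 mm tall in all. Turned by half a turn it fits as well. It starts lying flat in the blue tray.
- module_centre (a point): Centre of the lamp module, 21.5 mm above its underside (16.5 mm above the plate's top face, 21.5 mm below the heat sink's top); axes as lamp_module. A good grasp: from above across the 40 mm width, fingertips just clear of the plate.
- module_under (a point): Centre of the underside of the module's plate; axes as lamp_module.
- tray: Shallow blue parts tray, fixed, 170 x 150 mm, rim 14 mm high, floor 4 mm above the bench (origin under its centre); it holds the lamp module, to the left or the right of the light source.
- beaker: Bystander: clear plastic beaker, 90 mm wide at the lip, 112 mm high, on the other side of the light source from the tray; origin under its centre.
- slide_box: Bystander: blue slide box 85 x 175 x 33 mm; origin under its centre.
- screw_dish: Bystander: small grey dish 70 x 90 x 16 mm with the four screws; origin under its centre.
- hex_driver: Bystander: driver with red handle, 180 mm long, lying on the bench; its handle points to its own -x.
- oil_bottle: Bystander: small amber bottle, 32 mm wide, 70 mm high; origin under its centre.
- slide_tray: Bystander: flat aluminium tray 190 x 100 x 12 mm with glass slides; origin under its centre.
- hole0 (a point): Centre of the module plate's screw hole at (+40, +23) mm, at the underside.
- thread0 (a point): Mouth of the seat's threaded hole (brass insert with a dark bore) at (+40, +23) mm from the seat's centre, at the seat's top face.
- hole1 (a point): Centre of the module plate's screw hole at (+40, -23) mm, at the underside.
- thread1 (a point): Mouth of the seat's threaded hole (brass insert with a dark bore) at (+40, -23) mm from the seat's centre, at the seat's top face.
- hole2 (a point): Centre of the module plate's screw hole at (-40, -23) mm, at the underside.
- thread2 (a point): Mouth of the seat's threaded hole (brass insert with a dark bore) at (-40, -23) mm from the seat's centre, at the seat's top face.
- hole3 (a point): Centre of the module plate's screw hole at (-40, +23) mm, at the underside.
- thread3 (a point): Mouth of the seat's threaded hole (brass insert with a dark bore) at (-40, +23) mm from the seat's centre, at the seat's top face.
Things that resemble listed ones, but are neither listed nor needed, are in the scene too. Of the things that look like the tray, the smaller one is meant.

How it is judged (in metres and radians):
On the way, in this order (a step that is already met when the one before it is completed fails the run):
1. the dimmer's pointer reads zero (within 0.09 rad), the module still in its tray (value of joint dimmer below 0.09 rad and distance of lamp_module from where it was at the start of the episode below 0.02 m), for 0.3 s.
2. the lamp module is lifted out of the tray (z of module_under in the frame of tray above 0.03 m and contact force between lamp_module and tray below 0.1 N), for 0.2 s.
At the end, for the whole second after the job is handed in: Dimmer within 0.09 rad of zero; the module held still by the gripper alone, level within 0.06 rad, its underside 5 to 16 mm above the seat, clear of the light source, each of its four holes within 3 mm (horizontally) of a threaded hole, either way round (value of joint dimmer below 0.09 rad and z of module_under in the frame of seat between 0.005 and 0.016 m and ((horizontal distance between hole0 and thread0 below 0.003 m and horizontal distance between hole1 and thread1 below 0.003 m and horizontal distance between hole2 and thread2 below 0.003 m and horizontal distance between hole3 and thread3 below 0.003 m) or (horizontal distance between hole0 and thread2 below 0.003 m and horizontal distance between hole1 and thread3 below 0.003 m and horizontal distance between hole2 and thread0 below 0.003 m and horizontal distance between hole3 and thread1 below 0.003 m)) and angle between lamp_module's own z axis and vertical below 0.06 rad and contact force between lamp_module and the fingers above 1 N and contact force between lamp_module and light_source below 0.1 N and linear speed of lamp_module below 0.01 m/s and angular speed of lamp_module below 0.08 rad/s); the arm keeps its last pose, push and grip.
It fails at once if a bystander is pushed more than 25 mm from its place (distance of any of beaker, slide_box, screw_dish, hex_driver, oil_bottle, slide_tray from where it was at the start of the episode above 0.025 m).
It also fails if it takes over 67 s, if anything falls off the work surface, if the arm or the gripper's body presses on something with over 40 N, if the wrist force passes 120 N, or if a joint passes its speed limit or range.

## Working session

There is one attempt and no reset: what is moved stays moved. The work goes in short steps, Python scripts to look and compute and a tool call to move; the robot and the scene stay as the last step left them, time stands still between calls to the robot, and variables do not carry over. Pictures are saved under pics/ and viewed, at most 10 in all, crops included, and the job is handed in when it is done.

Besides the shell and the picture viewer there is one more tool, called after "Request:" as name(argument=value, ...), one argument or row to a line, values as JSON. jog_arm: Moves the arm, as the interface text tells. Its arguments: {"type":"object","properties":{"plan":{"type":"array"},"claw":{"type":"number"},"force":{"type":"number"}},"required":["plan"]}

```bash
mkdir -p pics; cat > h.py <<'E'
import numpy as np, cv2
from cell import manip, camera, get_calibration
def grab(n):
    c=get_calibration(n); im,d=camera(n); return im,d,c
def R(c):
    a=np.array(c["attitude"],float)
    if a.shape==(3,3): return a
    from scipy.spatial.transform import Rotation as Q
    return Q.from_euler('xyz',a).as_matrix() if a.size==3 else Q.from_quat(a).as_matrix()
def rays(c,uv):
    uv=np.atleast_2d(np.array(uv,float)); xd=np.c_[(uv[:,0]-c["cx"])/c["fx"],(uv[:,1]-c["cy"])/c["fy"]]
    x=xd.copy()
    for _ in range(30): x=xd/(1+c["k1"]*(x**2).sum(1,keepdims=True))
    return np.c_[x,np.ones(len(x))]@R(c).T
def onz(c,uv,z):
    r=rays(c,uv); o=np.array(c["origin"],float); return o+r*((z-o[2])/r[:,2])[:,None]
def proj(c,P):
    p=(np.atleast_2d(P)-np.array(c["origin"]))@R(c); x=p[:,:2]/p[:,2:]
    x=x*(1+c["k1"]*(x**2).sum(1,keepdims=True)); return x*[c["fx"],c["fy"]]+[c["cx"],c["cy"]]
def save(n,im,s=1):
    cv2.imwrite(f"pics/{n}.png",cv2.resize(im[...,::-1],None,fx=s,fy=s,interpolation=cv2.INTER_CUBIC))
E
python3 - <<'E'
from h import *
for n in("top","scene"):
    im,d,c=grab(n); save(n+"0",im,1.5); np.savez(n+"0.npz",im=im,d=d); print(n,c)
print(get_calibration("wrist")); print(manip.read_state())
E
```

```text
top {'fx': 357.8404638969584, 'fy': 357.8404638969584, 'cx': 260.8971433477751, 'cy': 196.64895099913815, 'k1': 0.016674023574823393, 'origin': array([ 254.04608975,  -21.42701433, 1148.83649778]), 'attitude': array([-2.90609395,  0.00313566, -1.56346686])}
scene {'fx': 458.34261195753095, 'fy': 458.34261195753095, 'cx': 259.3959991569278, 'cy': 193.4300276370286, 'k1': -0.10055378342372655, 'origin': array([1197.86641958, -953.89636731,  979.38475048]), 'attitude': array([-2.21838381, -0.01728381,  0.66711479])}
{'fx': 313.62043643375205, 'fy': 313.62043643375205, 'cx': 256.5884081004072, 'cy': 191.9046165516807, 'k1': 0.009348219070441692, 'origin': array([ 42.75482125, 554.24545413, 385.05074173]), 'attitude': array([2.84780344e+00, 1.47294052e-03, 1.34267218e+00])}
{'clock': 0.1, 'joints': array([ 1.27639729e+00,  3.00420271e-01,  1.52154035e+00, -2.43583911e-05,
        1.32072192e+00, -6.65535554e-02]), 'qd': array([-0.00021945, -0.00129315, -0.00218476,  0.00062538,  0.00161568,
        0.00159488]), 'effort': array([ 1.18438802e-03, -5.32654703e+01, -3.53285944e+01,  7.09829642e-02,
        2.34662258e-02, -7.00404053e-05]), 'eef_pos': array([124.14462006, 535.54781154, 204.93144672]), 'eef_rot': array([-3.14050361e+00, -4.89406594e-05,  2.91375319e+00]), 'wrist_force': array([0.76522192, 0.93025039, 0.0079388 ]), 'moment': array([-0.01113056, -0.03323112,  0.00668563]), 'finger_force': 0.0, 'finger_gap': 94.22196298888358}
```

View pics/top0.png

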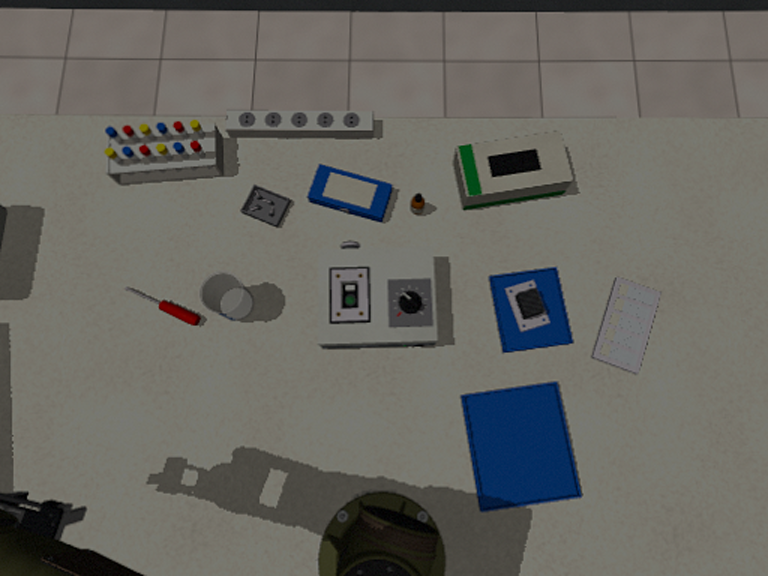

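View pics/scene0.png

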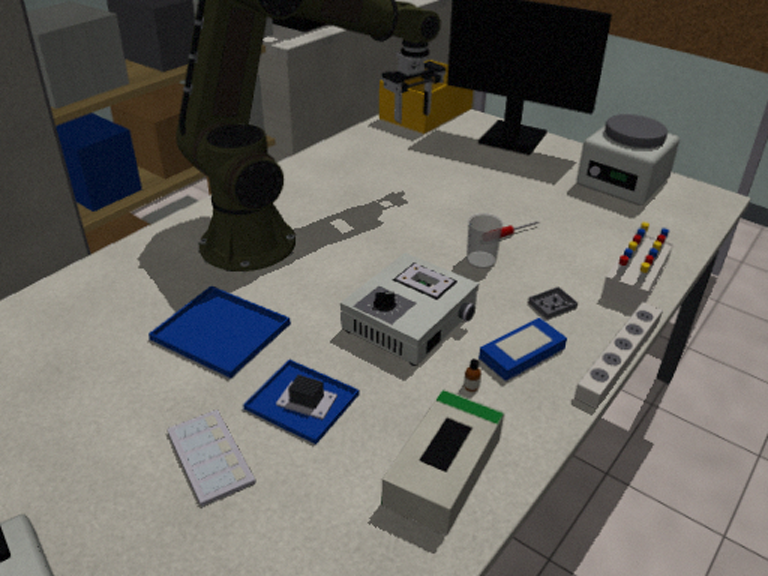

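Top picture (display px at 1.5×): the light source is at (380,300), its seat at (349,295) and its knob at (410,300), with a red mark near (400,314). There are two blue trays. The one at (531,310) is smaller and holds the module, so it fits the description. The empty one at (520,445) is larger and is not the one meant. The slide box at (350,192) is also blue. The beaker is at (227,295) and the driver at (165,307).

```bash
python3 - <<'E'
from h import *
c=get_calibration("top"); z=np.load("top0.npz"); im,d=z["im"],z["d"]
for n,u,zz in(("seat",(349,295),84),("knob",(410,300),110),("module top",(531,303),47),("red",(400,314),80),("beaker",(227,295),60)):
    print(n,onz(c,np.array(u)/1.5,zz)[0].round(0))
# trays
hsv=cv2.cvtColor(im,cv2.COLOR_RGB2HSV)
m=cv2.inRange(hsv,(100,120,40),(125,255,255))
for k in cv2.findContours(m,cv2.RETR_EXTERNAL,cv2.CHAIN_APPROX_NONE)[0]:
    if cv2.contourArea(k)>800:
        P=onz(c,k[:,0],14)[:,:2].astype(np.float32); print(cv2.minAreaRect(P))
save("crop1",im[165:245,205:390],4)
E
```

```text
seat [509.  70.  84.]
knob [493. -53. 110.]
module top [ 503. -309.   47.]
red [471. -34.  80.]
beaker [513. 327.  60.]
((215.42361450195312, -278.27886962890625), (229.27420043945312, 204.14279174804688), 8.293296813964844)
((498.36663818359375, -314.41796875), (170.1964569091797, 150.25271606445312), 8.251055717468262)
((766.4556274414062, 81.02774810791016), (177.8917999267578, 95.4798812866211), 73.6492691040039)
```

View pics/crop1.png

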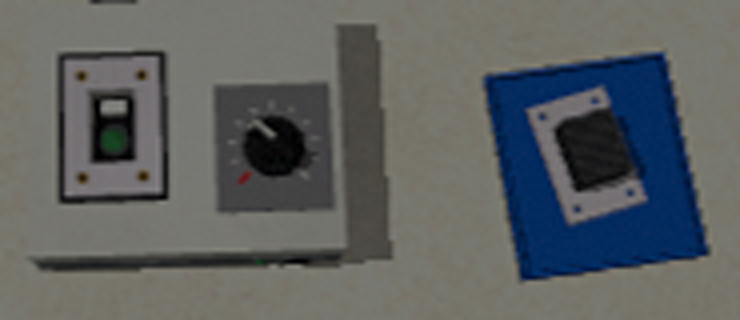

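The crop shows the small tray with the module, its plate centre near (587,155), measured as 170×150 mm, so it is the tray meant. It also shows the knob's white pointer at upper left (258,130) and the red zero mark at (243,177), about 90° anticlockwise of it. I'll move over the knob.

Request:
jog_arm(
  plan=[0.369,-0.589,0,0,0,-120,0.369,-0.589,0,0,0,-120,0.369,-0.589,0,0,0,-120,0.369,-0.589,0,0,0,-120,0.369,-0.589,0,0,0,-120,0.369,-0.589,0,0,0,-120,0.369,-0.589,0,0,0,-120,0.369,-0.589,0,0,0,-120,0.369,-0.589,0,0,0,-120,0.369,-0.589,0,0,0,-120,0.369,-0.589,0,0,0,-120,0.369,-0.589,0,0,0,-120,0.369,-0.589,0,0,0,-120,0.369,-0.589,0,0,0,-120,0.369,-0.589,0,0,0,-120,0.369,-0.589,0,0,0,-120,0.369,-0.589,0,0,0,-120,0.369,-0.589,0,0,0,-120],
  claw=0.04,
  force=20,
)

```text
clock: 1.9
eef_pos: [492.9, -52.2, 205.6]
eef_rot: [3.141, -0.0, 0.822]
wrist_force: [-0.9, -0.0, -0.6]
finger_gap: 40.0
finger_force: 0.0
```

```bash
python3 - <<'E'
from h import *
s=manip.read_state(); print(s["clock"],s["eef_pos"],s["eef_rot"],s["joints"].round(2),s["finger_gap"])
im,d,c=grab("wrist"); save("w1",im,1.5); np.savez("w1.npz",im=im,d=d,**c)
E
```

```text
1.9 [492.87275943 -52.2237458  205.63177015] [ 3.14147388e+00 -2.08515303e-04  8.21522407e-01] [-0.18  0.18  1.67  0.    1.29  0.57] 40.00483411688303
```

View pics/w1.png

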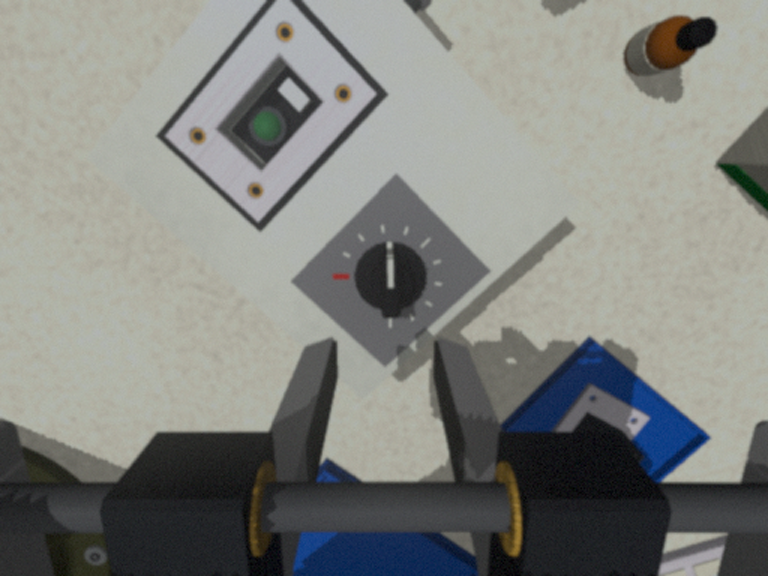

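The wrist picture (display px at 1.5×) shows the four brass threads at (285,32), (343,93), (197,135) and (255,190). The red mark is at (341,276) and the knob's white pointer line runs (390,243)–(390,288). I'll measure these by mask.

```bash
python3 - <<'E'
from h import *
z=np.load("w1.npz"); c={k:z[k] for k in z.files}; im=z["im"]; d=z["d"]
hsv=cv2.cvtColor(im,cv2.COLOR_RGB2HSV)
def cents(m,lo,hi):
    n,_,st,ce=cv2.connectedComponentsWithStats(m); return [(ce[i],st[i,4]) for i in range(1,n) if lo<=st[i,4]<=hi]
# threads: saturated orange/brown inside seat region
H=[]
for u,v in((285,32),(343,93),(197,135),(255,190)):
    u,v=int(u/1.5),int(v/1.5); x0,y0=u-9,max(v-9,0)
    g=hsv[y0:v+10,x0:u+10]; m=((g[...,1]>70)|(g[...,2]<90)).astype(np.uint8)
    M=cv2.moments(m,True); H.append((x0+M['m10']/M['m00'],y0+M['m01']/M['m00']))
    print(H[-1],int(m.sum()))
P=onz(c,H,84); print(P.round(1)); ctr=P.mean(0); print("seat",ctr.round(1))
o=[np.linalg.norm(P[i]-P[j]) for i,j in((0,1),(2,3),(0,2),(1,3))]; print("sides 46 46 80 80",np.round(o,1))
ax=(P[0]+P[1]-P[2]-P[3])[:2]; yaw=np.arctan2(ax[1],ax[0]); print("yaw",yaw)
r=cents(cv2.inRange(hsv,(170,90,60),(180,255,255))|cv2.inRange(hsv,(0,150,60),(6,255,255)),8,300)
for q,a in r: print("red",q,a,onz(c,q,80)[0].round(1))
cy,sy=np.cos(yaw),np.sin(yaw); k=ctr[:2]+np.array([[cy,-sy],[sy,cy]])@np.array([-20,-123]); print("knob axis from seat",k)
# pointer line & knob
x0,y0=235,155; g=hsv[y0:205,x0:290]; 
m=((g[...,2]>110)&(g[...,1]<60)).astype(np.uint8)
n,l,st,ce=cv2.connectedComponentsWithStats(m)
for i in range(1,n):
    if st[i,4]>25:
        p=np.argwhere(l==i)[:,::-1]+[x0,y0]; W=onz(c,p,110.5)[:,:2].astype(np.float32)
        f=cv2.fitLine(W,2,0,.01,.01).ravel(); print("line",p.mean(0),st[i],np.arctan2(f[1],f[0]),W.mean(0),W.min(0),W.max(0))
m=cv2.inRange(hsv[y0:215,x0:290],(0,0,0),(180,255,58)); M=cv2.moments(m,True); print("dark",onz(c,(x0+M['m10']/M['m00'],y0+M['m01']/M['m00']),88)[0])
print("depth knob",np.median(d[170:180,257:262]), "box", d[140,190])
E
```

```text
(189.57608695652175, 21.086956521739133) 92
(228.46428571428572, 61.964285714285715) 84
(131.54545454545453, 90.36363636363636) 77
(170.0597014925373, 126.53731343283582) 67
[[552.1  94.   84. ]
 [553.8  48.   84. ]
 [472.1  91.   84. ]
 [473.8  45.2  84. ]]
seat [513.   69.5  84. ]
sides 46 46 80 80 [46.  45.9 80.  80. ]
yaw 0.03640176689900898
red [227.07142857 183.60714286] 28 [473.  -31.9  80. ]
knob axis from seat [497.46394279 -54.11349095]
line [240.39285714 158.10714286] [ 3  0  6  7 28] 1.361453 [505.95218 -19.11363] [503.89456 -21.96528] [507.68362  -16.263773]
line [283.25 161.5 ] [45  3  8  8 36] 0.049815316 [531.76434  -47.327312] [527.53906 -48.94118] [535.7011  -45.41969]
line [259.70731707 180.37804878] [23 15  5 22 82] 0.85015535 [504.60757 -45.80876] [497.33057  -53.965652] [512.0161 -37.675 ]
dark [497.41093959 -54.73092754  88.        ]
depth knob 282.1665 box 302.92184
```

Request:
jog_arm(
  plan=[0.0043,-0.0009,-0.04,0,0,2,0.0043,-0.0009,-0.08,0,0,2,0.0043,-0.0009,-0.105,0,0,2,0.0043,-0.0009,-0.1165,0,0,2,0.0043,-0.0009,-0.1165,0,0,2,0.0043,-0.0009,-0.1165,0,0,2],
)

```text
clock: 2.55
eef_pos: [498.1, -54.0, 90.2]
eef_rot: [3.14, -0.001, 0.855]
wrist_force: [0.1, 0.1, 1.0]
finger_gap: 40.0
finger_force: 0.0
```

Request:
jog_arm(
  plan=[0,0,0,0,0,0,0,0,0,0,0,0,0,0,0,0,0,0,0,0,0,0,0,0,0,0,0,0,0,0],
  claw=0.0,
  force=20,
)

```text
clock: 3.05
eef_pos: [496.6, -53.2, 89.3]
eef_rot: [-3.139, 0.0, 0.854]
wrist_force: [-10.7, 7.6, 12.3]
finger_gap: 12.0
finger_force: 20.0
```

Request:
jog_arm(
  plan=[-0.001,0.0008,0,0,0,0,-0.001,0.0008,0,0,0,8,-0.001,0.0008,0,0,0,16,-0.001,0.0008,0,0,0,24,-0.001,0.0008,0,0,0,32,-0.001,0.0008,0,0,0,40,-0.001,0.0008,0,0,0,48,-0.001,0.0008,0,0,0,56,-0.001,0.0008,0,0,0,64,-0.001,0.0008,0,0,0,72,-0.001,0.0008,0,0,0,80,-0.001,0.0008,0,0,0,86,-0.001,0.0008,0,0,0,89,-0.001,0.0008,0,0,0,89,-0.001,0.0008,0,0,0,89,-0.001,0.0008,0,0,0,89],
)

```text
clock: 4.65
eef_pos: [496.0, -53.2, 89.4]
eef_rot: [-3.141, -0.001, 2.408]
wrist_force: [-6.7, 1.1, 8.1]
finger_gap: 11.7
finger_force: 20.0
```

Request:
jog_arm(
  plan=[0,0,0,0,0,0,0,0,0,0,0,0,0,0,0,0,0,0,0,0,0.01,0,0,0,0,0,0.05,0,0,0,0,0,0.1,0,0,0,0,0,0.12,0,0,0,0,0,0.12,0,0,0],
  claw=0.04,
)

```text
clock: 5.45
eef_pos: [497.7, -53.5, 212.7]
eef_rot: [3.138, 0.005, 2.408]
wrist_force: [-0.4, 0.0, -0.6]
finger_gap: 39.9
finger_force: 0.0
```

```bash
python3 - <<'E'
from h import *
s=manip.read_state(); print(s["clock"],s["eef_pos"],s["eef_rot"],s["joints"].round(2),s["finger_gap"])
im,d,c=grab("wrist"); np.savez("w2.npz",im=im,d=d,**c)
q=proj(c,[[496.5,-53.5,110]])[0]; print(q); u,v=q.astype(int)
save("w2",im[v-45:v+45,u-60:u+60],5)
t,_,ct=grab("top"); np.savez("top2.npz",im=t)
hsv=cv2.cvtColor(im,cv2.COLOR_RGB2HSV)
x0,y0=u-30,v-30; g=hsv[y0:v+30,x0:u+30]
m=((g[...,2]>110)&(g[...,1]<60)).astype(np.uint8)
n,l,st,ce=cv2.connectedComponentsWithStats(m)
for i in range(1,n):
    if st[i,4]>25:
        p=np.argwhere(l==i)[:,::-1]+[x0,y0]; W=onz(c,p,110.5)[:,:2].astype(np.float32)
        f=cv2.fitLine(W,2,0,.01,.01).ravel(); print("line",p.mean(0),st[i],np.arctan2(f[1],f[0]),W.mean(0))
m=cv2.inRange(hsv,(170,90,60),(180,255,255))|cv2.inRange(hsv,(0,150,60),(6,255,255))
n,l,st,ce=cv2.connectedComponentsWithStats(m)
for i in range(1,n):
    if st[i,4]>8: print("red",ce[i],st[i,4],onz(c,ce[i],80)[0])
E
```

```text
5.45 [497.66589515 -53.51689596 212.71384202] [3.13839473 0.00519802 2.40768283] [-0.18  0.18  1.65 -0.    1.3  -1.02] 39.92352688381764
[255.2218833  188.28548328]
line [281.67741935 163.87096774] [54  3  6  7 31] -1.4521542 [495.3552  -19.80295]
line [255.43023256 178.44186047] [29  9  4 23 86] -0.72776353 [489.48334  -46.888824]
line [276.91666667 203.27777778] [49 41  7  9 36] -0.05153599 [521.26666  -48.072605]
line [227.66666667 214.33333333] [ 0 51  9  9 45] -0.032851238 [497.99084 -90.56935]
red [255.52173913 149.7826087 ] 23 [473.47293677 -32.29619903  80.        ]
```

View pics/w2.png

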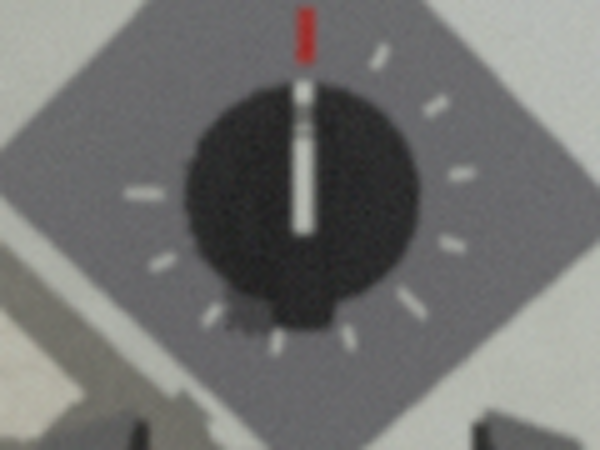

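The pointer sits on the red mark (2.414 against 2.405 rad), so the dimmer reads zero. Next I'll go over the tray.

Request:
jog_arm(
  plan=[0.012,-0.263,-0.045,0,0,-117,0.012,-0.263,-0.045,0,0,-117,0.012,-0.263,-0.045,0,0,-117,0.012,-0.263,-0.045,0,0,-117,0.012,-0.263,-0.045,0,0,-117,0.012,-0.263,-0.045,0,0,-117,0.012,-0.263,-0.045,0,0,-117,0.012,-0.263,-0.045,0,0,-117,0.012,-0.263,-0.045,0,0,-117,0.012,-0.263,-0.045,0,0,-117,0.012,-0.263,-0.045,0,0,-117,0.012,-0.263,-0.045,0,0,-117,0.012,-0.263,-0.045,0,0,-117,0.012,-0.263,-0.045,0,0,-117,0.012,-0.263,-0.045,0,0,-117,0.012,-0.263,-0.045,0,0,-117,0.012,-0.263,-0.045,0,0,-117],
  claw=0.08,
)

```text
clock: 7.25
eef_pos: [508.3, -316.2, 163.3]
eef_rot: [-3.141, 0.001, 0.368]
wrist_force: [-0.2, -0.0, 0.2]
finger_gap: 79.6
finger_force: 0.0
```

```bash
python3 - <<'E'
from h import *
s=manip.read_state(); print(s["clock"],s["eef_pos"],s["eef_rot"],s["joints"].round(2),s["finger_gap"])
im,d,c=grab("wrist"); np.savez("w3.npz",im=im,d=d,**c); save("w3",im,1.5)
E
```

```text
7.25 [ 508.304241   -316.19703396  163.33164025] [-3.14074349e+00  5.97705569e-04  3.67883747e-01] [-0.62  0.44  1.43 -0.    1.27  0.59] 79.58956498875679
```

View pics/w3.png

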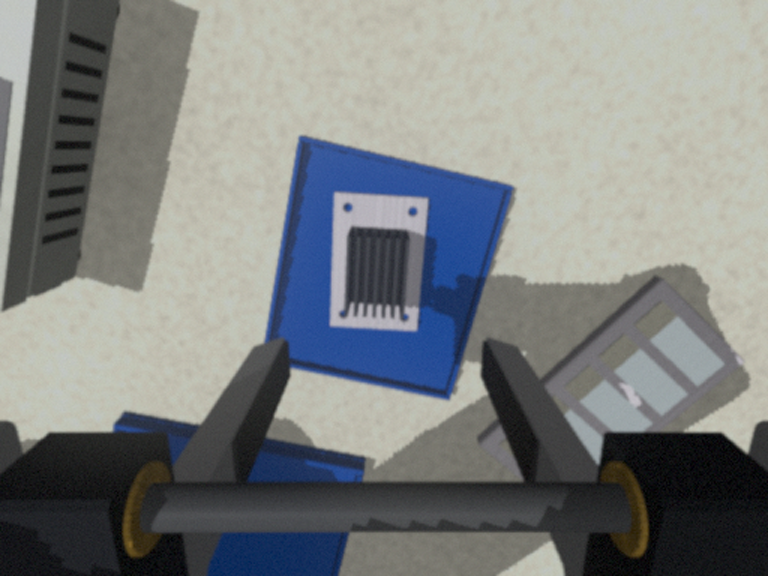

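The wrist picture shows the module plate with corners near (333,192), (428,198), (417,331) and (331,325). Its holes are at (347,208), (412,212), (343,314) and (405,318).

```bash
python3 - <<'E'
from h import *
z=np.load("w3.npz"); c={k:z[k] for k in z.files}; im=z["im"]; hsv=cv2.cvtColor(im,cv2.COLOR_RGB2HSV)
H=[]
for u,v in((347,208),(412,212),(343,314),(405,318)):
    u,v=round(u/1.5),round(v/1.5); x0,y0=u-4,v-4
    g=hsv[y0:v+5,x0:u+5].astype(float); w=np.clip(g[...,1]-90,0,None)*(g[...,0]>100)*(g[...,0]<130)
    yy,xx=np.mgrid[y0:v+5,x0:u+5]; H.append(((w*xx).sum()/w.sum(),(w*yy).sum()/w.sum())); print(H[-1],(w>0).sum())
P=onz(c,H,9); print(P.round(1)); print("46 46 80 80",[round(np.linalg.norm(P[i]-P[j]),1) for i,j in((0,1),(2,3),(0,2),(1,3))])
ax=(P[0]+P[1]-P[2]-P[3])[:2]; ay=(P[0]-P[1]+P[2]-P[3])[:2]; print("ctr",P.mean(0),"yaw",np.arctan2(ax[1],ax[0]),np.arctan2(-ay[0],ay[1]))
B=cv2.inRange(hsv,(100,120,30),(128,255,255)); B[300:]=0
k=max(cv2.findContours(B,cv2.RETR_EXTERNAL,cv2.CHAIN_APPROX_NONE)[0],key=cv2.contourArea)
f=np.zeros_like(B); cv2.drawContours(f,[k],-1,255,-1); f=cv2.erode(f,np.ones((9,9)))
m=((hsv[...,2]>110)&(hsv[...,1]<70)|(hsv[...,2]<60)).astype(np.uint8)*255&f
m=cv2.morphologyEx(((hsv[...,2]>90)&(hsv[...,1]<80)).astype(np.uint8)*255&f,cv2.MORPH_CLOSE,np.ones((5,5)))
k=max(cv2.findContours(m,cv2.RETR_EXTERNAL,cv2.CHAIN_APPROX_NONE)[0],key=cv2.contourArea)
print("plate",cv2.minAreaRect(onz(c,k[:,0],9)[:,:2].astype(np.float32)))
E
```

```text
(np.float64(231.79898862199747), np.float64(137.8849557522124)) 17
(np.float64(274.8664495114007), np.float64(140.48317046688382)) 16
(np.float64(228.15606936416185), np.float64(208.4335260115607)) 6
(np.float64(269.68918918918916), np.float64(210.88851351351352)) 8
[[ 540.5 -276.8    9. ]
 [ 554.4 -320.4    9. ]
 [ 464.4 -299.7    9. ]
 [ 478.6 -344.7    9. ]]
46 46 80 80 [np.float64(45.7), np.float64(47.1), np.float64(79.5), np.float64(79.6)]
ctr [ 509.46683032 -310.40300723    9.        ] yaw 0.3017177053898787 0.3062269044813986
plate ((509.13861083984375, -310.70098876953125), (101.10589599609375, 66.95271301269531), 17.51441764831543)
```

Request:
jog_arm(
  plan=[0.0008,0.0057,-0.03,0,0,-3.7,0.0008,0.0057,-0.07,0,0,-3.7,0.0008,0.0057,-0.105,0,0,-3.7,0.0008,0.0057,-0.13,0,0,-3.7,0.0008,0.0057,-0.145,0,0,-3.7,0.0008,0.0057,-0.151,0,0,-3.7,0.0008,0.0057,-0.151,0,0,-3.7,0.0008,0.0057,-0.151,0,0,-3.7],
)

```text
clock: 8.1
eef_pos: [509.9, -311.0, 14.2]
eef_rot: [3.14, -0.001, 0.301]
wrist_force: [0.0, -0.5, 0.6]
finger_gap: 79.8
finger_force: 0.0
```

Request:
jog_arm(
  plan=[0,0,0,0,0,0,0,0,0,0,0,0,0,0,0,0,0,0,0,0,0,0,0,0,0,0,0,0,0,0,0,0,0,0,0,0,0,0,0,0,0,0],
  claw=0.02,
  force=35,
)

```text
clock: 8.8
eef_pos: [509.3, -310.5, 13.0]
eef_rot: [-3.141, 0.0, 0.301]
wrist_force: [-0.8, 1.0, 0.9]
finger_gap: 39.8
finger_force: 35.0
```

Request:
jog_arm(
  plan=[0,0,0.01,0,0,0,0,0,0.03,0,0,0,0,0,0.06,0,0,0,0,0,0.09,0,0,0,0,0,0.12,0,0,0,0,0,0.145,0,0,0,0,0,0.15,0,0,0,0,0,0.15,0,0,0],
)

```text
clock: 9.6
eef_pos: [509.3, -310.7, 163.2]
eef_rot: [3.141, -0.0, 0.301]
wrist_force: [0.5, -0.6, -4.1]
finger_gap: 39.8
finger_force: 35.0
```

Request:
jog_arm(
  plan=[0,0.01,0,0,0,0,0,0.03,0,0,0,-1,0.001,0.06,0,0,0,-2,0.001,0.09,0,0,0,-3,0.001,0.12,0,0,0,-5,0.002,0.15,0,0,0,-6,0.002,0.18,0,0,0,-7,0.002,0.21,0,0,0,-8,0.003,0.24,0,0,0,-10,0.003,0.27,0,0,0,-11,0.003,0.3,0,0,0,-12,0.0037,0.33,0,0,0,-13,0.0037,0.355,0,0,0,-14,0.0037,0.37,0,0,0,-15,0.0037,0.378,0,0,0,-15.3,0.0037,0.38,0,0,0,-15.3,0.0037,0.38,0,0,0,-15.3,0.0037,0.38,0,0,0,-15.3,0.0037,0.38,0,0,0,-15.3],
)

```text
clock: 11.5
eef_pos: [513.0, 68.8, 162.9]
eef_rot: [3.142, 0.0, 0.033]
wrist_force: [-0.9, 0.1, -3.0]
finger_gap: 39.7
finger_force: 35.0
```

```bash
python3 - <<'E'
from h import *
s=manip.read_state(); print(s["clock"],s["eef_pos"],s["eef_rot"],s["finger_gap"],s["finger_force"],s["wrist_force"])
im,d,c=grab("wrist"); np.savez("w4.npz",im=im,d=d,**c); save("w4",im,1.5)
E
```

```text
11.5 [513.00735655  68.79279614 162.862163  ] [3.14156064e+00 9.27498109e-05 3.32934068e-02] 39.658312094020594 34.9992173910141 [-0.94394896  0.12518091 -3.04654781]
```

View pics/w4.png

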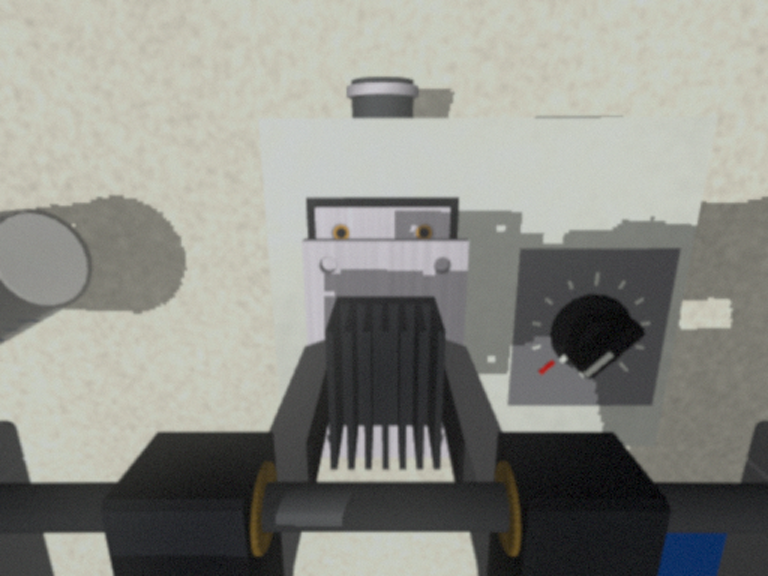

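The picture shows the held module with its +x holes at (328,264) and (442,264). The seat's +x threads are at (341,232) and (424,232), and the pointer is still on red. I'll compare the two pairs.

```bash
cat > m.py <<'E'
from h import *
import sys
def blob(w,x0,y0):
    yy,xx=np.mgrid[y0:y0+w.shape[0],x0:x0+w.shape[1]]; return ((w*xx).sum()/w.sum(),(w*yy).sum()/w.sum())
def holes(im,pts,kind,r=8):
    hsv=cv2.cvtColor(im,cv2.COLOR_RGB2HSV).astype(float); o=[]
    for u,v in pts:
        u,v=round(u/1.5),round(v/1.5); g=hsv[v-r:v+r+1,u-r:u+r+1]
        w=((g[...,1]>70)&(g[...,0]<30)|(g[...,2]<60))*1. if kind=="t" else np.clip(np.abs(g[...,2]-np.median(g[...,2]))-12,0,None)
        o.append(blob(w,u-r,v-r))
    return o
def circ(im,pts):
    gr=cv2.cvtColor(im,cv2.COLOR_RGB2GRAY); o=[]
    for u,v in pts:
        u,v=round(u/1.5),round(v/1.5); s=cv2.resize(gr[v-12:v+13,u-12:u+13],None,fx=8,fy=8,interpolation=cv2.INTER_CUBIC)
        C=cv2.HoughCircles(s,cv2.HOUGH_GRADIENT,1,200,param1=60,param2=8,minRadius=25,maxRadius=60)
        x,y,r=C[0][0]; o.append(((x+.5)/8-.5+u-12,(y+.5)/8-.5+v-12)); print("circ",o[-1],r/8)
    return o
E
python3 - <<'E'
from m import *
z=np.load("w4.npz"); c={k:z[k] for k in z.files}; im=z["im"]; d=z["d"]
T=holes(im,[(341,230),(424,230)],"t",5); H=circ(im,[(328,264),(442,264)])
P=onz(c,T,84); print("T",T,P.round(1),np.linalg.norm(P[0]-P[1])); 
Q=onz(c,H,159); print("H",Q.round(1),np.linalg.norm(Q[0]-Q[1]))
# plate plane from depth
v,u=np.mgrid[164:190,206:308]; r=rays(c,np.c_[u.ravel(),v.ravel()])@R(c)
X=np.array(c["origin"])+(r*d[164:190,206:308].ravel()[:,None])@R(c).T
k=abs(X[:,2]-159)<8; A=np.c_[X[k,:2]-[553,70],np.ones(k.sum())]; print(k.sum(),np.linalg.lstsq(A,X[k,2],rcond=None)[0])
for a in(P,Q): print("mid",a.mean(0),"yaw",np.arctan2(*( (a[0]-a[1])[:2]*[-1,1])))
E
```

```text
circ (np.float32(218.625), np.float32(175.375)) 3.7375Traceback (most recent call last):
  File "<stdin>", line 3, in <module>
  File "m.py", line 17, in circ
    x,y,r=C[0][0]; o.append(((x+.5)/8-.5+u-12,(y+.5)/8-.5+v-12)); print("circ",o[-1],r/8)
          ~^^^
TypeError: 'NoneType' object is not subscriptable
```

```bash
python3 - <<'E'
from m import *
im=np.load("w4.npz")["im"]; g=im[140:190,198:318].astype(float)
save("w4c",np.clip((g-40)*1.3,0,255).astype(np.uint8),6)
E
```

```text
(no output)
```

View pics/w4c.png

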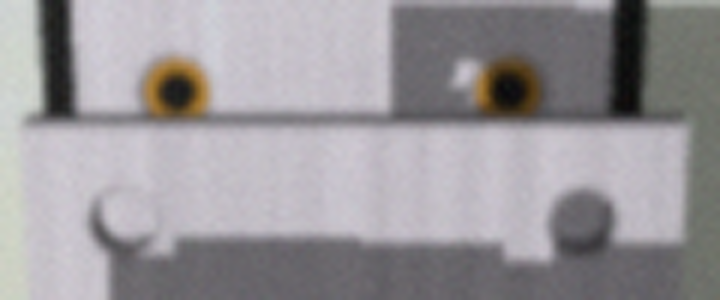

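The enlarged crop (6×) shows dark bores at (177,91) and (510,91), and module hole centres at (125,219) and (583,219).

```bash
python3 - <<'E'
from m import *
z=np.load("w4.npz"); c={k:z[k] for k in z.files}; im=z["im"]; d=z["d"]
f=lambda p:(np.array(p)+.5)/6-.5+[198,140]
g=cv2.cvtColor(im,cv2.COLOR_RGB2GRAY).astype(float); T=[]
for p in((177,91),(510,91)):
    u,v=f(p).round().astype(int); T.append(blob(np.clip(75-g[v-4:v+5,u-4:u+5],0,None),u-4,v-4))
H=f([(125,219),(583,219)]); print(T,H)
P=onz(c,T,84); Q=onz(c,H,159)
for a in(P,Q): print(a.round(1),np.linalg.norm(a[0]-a[1]).round(2),"mid",a.mean(0).round(1),"yaw",np.arctan2(-(a[0]-a[1])[0],(a[0]-a[1])[1]).round(4))
v,u=np.mgrid[162:172,206:308]; r=rays(c,np.c_[u.ravel(),v.ravel()])
X=np.array(c["origin"])+r*d[162:172,206:308].ravel()[:,None]
k=abs(X[:,2]-159)<10; A=np.c_[X[k,:2]-[553,70],np.ones(k.sum())]; print(k.sum(),np.linalg.lstsq(A,X[k,2],rcond=None)[0])
print(manip.read_state()["eef_rot"],manip.read_state()["eef_pos"])
E
```

```text
[(np.float64(227.125), np.float64(154.94642857142858)), (np.float64(282.4029850746269), np.float64(154.7228144989339))] [[218.41666667 176.08333333]
 [294.75       176.08333333]]
[[552.   93.8  84. ]
 [553.7  47.8  84. ]] 46.02 mid [552.8  70.8  84. ] yaw 0.0369
[[552.4  92.4 159. ]
 [553.9  46.4 159. ]] 46.05 mid [553.2  69.4 159. ] yaw 0.0328
1013 [3.73399243e-02 1.31425051e-04 1.59399556e+02]
[3.14155253e+00 7.34291933e-05 3.32765792e-02] [513.01752622  68.84396873 162.89911739]
```

Request:
jog_arm(
  plan=[-0.0004,0.0013,-0.01,0,0,0.2,-0.0004,0.0013,-0.025,0,0,0.2,-0.0004,0.0013,-0.04,0,0,0.2,-0.0004,0.0013,-0.05,0,0,0.2,-0.0004,0.0013,-0.056,0,0,0.2,-0.0004,0.0013,-0.0595,0,0,0.2,-0.0004,0.0013,-0.0595,0,0,0.2,-0.0004,0.0013,-0.0595,0,0,0.2,-0.0004,0.0013,-0.0595,0,0,0.2,-0.0004,0.0013,-0.0595,0,0,0.2],
)

```text
clock: 12.55
eef_pos: [512.8, 70.7, 103.8]
eef_rot: [-3.142, -0.001, 0.038]
wrist_force: [0.8, -0.2, -3.3]
finger_gap: 39.4
finger_force: 35.0
```

```bash
python3 - <<'E'
from m import *
s=manip.read_state(); print(s["clock"],s["eef_pos"],s["eef_rot"],s["wrist_force"],s["qd"].round(3))
im,d,c=grab("wrist"); np.savez("w5.npz",im=im,d=d,**c); g=im[130:320,190:325]; save("w5c",np.clip((g.astype(float)-20)*1.3,0,255).astype(np.uint8),3)
v,u=np.mgrid[130:320,190:325]; r=rays(c,np.c_[u.ravel(),v.ravel()]); D=d[130:320,190:325].ravel()
X=np.array(c["origin"])+r*D[:,None]
for n,z0,x0 in(("plate",99,545),("sink top",137,513)):
    k=(abs(X[:,2]-z0)<4)&(abs(X[:,1]-70)<(30 if n=="plate" else 18))&(D>0)
    if n=="plate": k&=(X[:,0]>543)&(X[:,0]<561)
    A=np.c_[X[k,:2]-[x0,70],np.ones(k.sum())]; print(n,k.sum(),np.linalg.lstsq(A,X[k,2],rcond=None)[0],np.ptp(X[k,0]))
E
```

```text
12.55 [512.75431563  70.69802612 103.79282481] [-3.14154685e+00 -6.06051911e-04  3.75120688e-02] [ 0.83628047 -0.17891084 -3.30086532] [ 0.001  0.003  0.004  0.001 -0.001  0.001]
plate 2744 [ 8.73816208e-03 -2.56785714e-03  1.00505605e+02] 17.995348869656596
sink top 2893 [-7.72041225e-03 -2.37034568e-03  1.38137774e+02] 57.01215449874638
```

View pics/w5c.png

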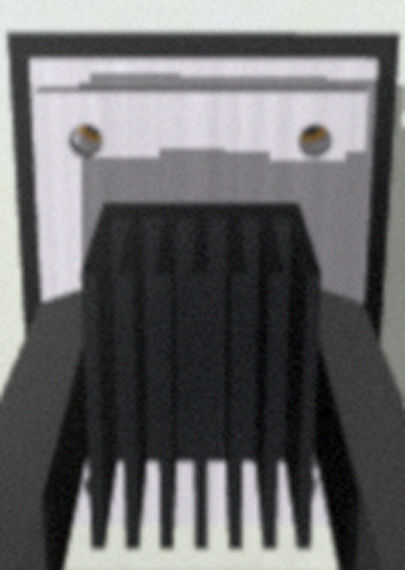

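The brass threads show through both visible holes, symmetrically. The plate is level to within 0.01 rad and its underside is about 11 mm above the seat, so I'm handing in.

```bash
python3 -c "
from cell import manip
print(manip.sign_off())"
```

```text
the job is handed in; nothing more can be done
None
```

The dimmer reads zero, and the lamp module is held level about 11 mm above the seat with its holes lined up over the threads (the two on the far side checked by camera); the job is handed in, though sign-off returned no verdict.

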